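Take the painted bell out of the jig and turn its star to the arrow

TASK

Slide the jig's jaw fully open by its red post, lift the finished white bell out of the sloping jig, and set it down upright in the middle of the round display stand (lower it until it stands, do not drop it), turned so that its gold star faces straight towards the stand's red arrow. Let go of it, leave the jaw open, and leave everything else where it is.

Things in the scene. Friction and masses are not known exactly. Their poses are not given: they have to be found in the camera images.
- jig: Wooden painting jig, fixed. Origin: centre of the bell's seat on the sloping face, 70 mm above the table. z: normal of that face, leaning 25 degrees from vertical; x: up the slope; y: level, the way the jaw opens. Board x -70..70, y -75..150 mm; stops 13 mm high below the foot, a fixed jaw 24 mm high at -y, the sliding jaw at +y. With the jaw open the bell comes out along z.
- jaw (a joint): Position of the sliding steel jaw in m: 0 shut against the bell's foot (a 5 mm lip reaches over the foot and keeps the bell in), 0.045 fully open (end stop). It moves along +y of the jig, takes about 3 N, and stays where it is left.
- jaw_post (a point): Point on the axis of the sliding jaw's red post, 65 mm above the jig's seat face. The post is a cylinder 20 mm in diameter along the jig's z, from 26 to 88 mm above that face; with the jaw shut it stands 78 mm in +y from the bell's axis. Same axes as the jig.
- bell_mid (a point): The white bell, 112 mm high, about 0.16 kg; point on its axis 56 mm above its underside. z: its axis, up; x: towards the gold star (a gold stripe on the knob's top and a tab on the foot lie on that side too). Foot 76 mm wide, 12 mm high; body 60 to 50 mm wide; neck at 69..88 mm; round knob 32 mm wide at 88..112 mm, the grip. Starts seated in the jig, leaning with it, turned any way.
- bell_star (a point): The gold star on the side of the white bell, about 30 mm wide, 34 mm from the bell's axis on its +x side, 38 mm above its underside.
- stand_top (a point): Centre of the top of the fixed round display stand: a disc 96 mm in diameter and 10 mm high with a green felt face. z is up; x points level to the red arrow, which lies on the table at 50..88 mm from the centre.
- bell_red_mid (a point): Red bell, same shape and size as the white one, half-way up; stands loose near the display stand; leave it where it is. 
- bell_blue_mid (a point): Blue bell, same shape and size as the white one, half-way up; stands loose near the display stand; leave it where it is. 
- varnish_mid (a point): White varnish bottle with a yellow cap, 56 mm in diameter and 190 mm high, half-way up; stands loose near the display stand; leave it where it is. 
- towel: Paper roll standing on end, 100 mm in diameter, 220 mm high; centre of its underside. Leave it.
- paint_a: Blue paint jar, 68 mm in diameter, 80 mm high; centre of its underside. Leave it.
- paint_b: Yellow paint jar, 68 mm in diameter, 80 mm high; centre of its underside. Leave it.
- brushes: Blue pot with paint brushes, 80 mm in diameter, 190 mm high over the brushes; centre of its underside. Leave it.
Not all that is in view belongs to the job. Leave any purple or turquoise look-alike of the part that bears bell_mid alone.

How it is judged:
By the outcome, as a careful person would: the job done as asked, in the order asked, and still so for the second after the job is handed in, with the robot touching nothing.
It also fails if it takes over 64 s, if anything falls off the work surface, if the arm or the gripper's body presses on something with over 40 N, if the wrist force passes 120 N, or if a joint passes its speed limit or range.

ROBOT

A 6-joint arm with a two-finger parallel gripper is mounted at the origin on the work surface. World frame = base frame: x ahead of the robot, y to its left, z up, the work surface at z = 0. Lengths are in mm, angles in degrees, forces in N, time in s.
With the tool pointing down it reaches from about 300 to 850 mm from the base axis. Payload 4.2 kg.
Tool frame: the origin (TCP) lies on the front face of the gripper's body, between the roots of the fingers; the fingertips stand 78 mm ahead of it and the grasp point (between the pads) lies 60 mm ahead of it; x points along the fingers, y is the direction in which the jaws open and shut, and the axes are right-handed (so a half turn about x gives the same grasp; the last joint's range is limited). The gripper opens to 91 mm and grips with 3 to 60 N. Pads are 32 mm wide; open, the fingers measure 118 mm over their backs; the gripper's body (76 mm by 178 mm) begins 60 mm behind the grasp point.
Start: joints at [65.546, 18.312, 89.639, -0, 72.044, -1.146], TCP at [227.513, 528.084, 292.276] pointing down, gripper open.
Joint ranges: [-177.97, 177.97], [-48.28, 115.42], [12.27, 149.76], [-77.06, 257.06], [2.81, 150.46], [-146.56, 146.56]. Speed limits (degrees/s): [147.25, 147.25, 180, 180, 180, 180].

INTERFACE

Orientations are given as [roll, pitch, yaw] about the fixed x, y, z axes, in that order (R = Rz(yaw) Ry(pitch) Rx(roll)).
In Python, from workcell import status, viewer, env gives the robot as it stands. The module is installed in compiled form; this text tells all that it offers.
- The arm moves only by the tool move_arm, never from a script. Its argument "moves" is a list of rows, each a list of 3 entries, a list of its own where there are three numbers: the shift along the tool's x, y, z in cm, then the turn about the tool's x in rad, then the gripper's target within -1 to 1 (fully open at 1, half-way at 0, shut at -1). A call has 1 to 20 rows; each row is the pose to reach, as a shift and turn from the pose commanded when the call began, along the tool's axes at that moment; what a row does not reach only later rows make up. A row lasts 1/8 s, in which the tool goes at most 62.5 mm and 10.7 degrees, less where a joint would pass 70% of its speed; a pose out of reach is approached as far as the arm can. A call with a gripper value outside its range is refused whole. The fingers move at their own pace and stop on an object; "force" is the grip in N (left out, the last holds). Time passes only in rows, so rows that repeat a pose let the fingers close. It gives the time, the measured TCP pose, the force and the opening at its end, in the units of the state.
- status.state(): the state, without advancing time (a new reading comes with each control period).
- viewer.grab_frame(name): name is "side" or "top" or "wrist"; returns the picture (384x512x3 uint8, red, green, blue); there is no depth.
- viewer.get_calibration(name): a dict with "camera_matrix" (3x3 intrinsics, pixels), "eye" and "rotation" of the camera in the world. Camera axes: x right, y down, z forward; pixel columns grow to the right and rows downward; lengths in mm; the calibration is good to about 2 mm. The wrist camera is an equidistant fisheye: a pixel r from the principal point sees the ray r / f radians off the axis. A picture is of the moment at which its call begins: read the wrist's pose just before it. get_calibration takes no time and is no camera call; for the wrist camera it gives the pose at the moment of the call.
- env.job_done(): hands the job in, once; it reports no verdict.
The state is a dict: "time_s": time; "qpos": joint angles; "qvel": joint speeds; "effort": joint torques, N m; "ee_pos": TCP position; "ee_rot": TCP orientation; "force": force on the tool from outside, world axes, zero at the start; "torque": the same for the moment, N m; "gripper_width": finger opening in mm.
Only numpy, scipy, OpenCV 4.12 (cv2) and the standard library are available. Lean on these libraries where they do the work, as an engineer would, in place of code of your own. Each camera call takes 0.05 s, during which the arm holds its last target.

## Working session

There is one attempt and no reset: what is moved stays moved. The work goes in short steps, Python scripts to look and compute and a tool call to move; the robot and the scene stay as the last step left them, time stands still between calls to the robot, and variables do not carry over. Pictures are saved under pics/ and viewed, and the job is handed in when it is done.

Besides the shell and the picture viewer there is one more tool, called after ">>>" as a command line: name --argument value ..., lists and objects as JSON in quotes. move_arm: Moves the arm, as the interface text tells. Its arguments: {"type":"object","properties":{"moves":{"type":"array","items":{"type":"array"}},"force":{"type":"number"}},"required":["moves"]}

```bash
mkdir -p pics
python3 - <<'E'
from workcell import status, viewer, env
import cv2
print(status.state())
for n in ("side","top","wrist"):
    c=viewer.get_calibration(n); print(n,c)
    im=viewer.grab_frame(n); cv2.imwrite(f"pics/{n}0.png",im[:,:,::-1])
E
```

```text
{'time_s': 0.0, 'qpos': array([ 6.55464627e+01,  1.83525075e+01,  8.97065958e+01, -4.89550669e-04,
        7.20440468e+01, -1.14397300e+00]), 'qvel': array([-0.03993315, -0.01964013,  0.04050587, -0.00223461,  0.02505578,
        0.00440444]), 'effort': array([ 4.55324707e-04, -4.12464416e+01, -2.31979984e+01,  7.26646115e-02,
        4.56305640e-02, -1.52197899e-04]), 'ee_pos': array([227.35808191, 527.74152801, 291.41018831]), 'ee_rot': array([ -90.88544463,   89.8968488 , -114.19485758]), 'force': array([-0.32539579,  0.11594375, -0.63144245]), 'torque': array([-0.03940597,  0.0884134 , -0.00826545]), 'gripper_width': 91.23852186258821}
side {'camera_matrix': array([[359.63153789,   0.        , 264.41203613],
       [  0.        , 359.63153789, 191.0754888 ],
       [  0.        ,   0.        ,   1.        ]]), 'eye': array([  58.98494152, -529.50742316,  704.93187595]), 'rotation': array([-131.2006618 ,   -0.45138614,  -46.34212417])}
top {'camera_matrix': array([[450.56788878,   0.        , 259.9338315 ],
       [  0.        , 450.56788878, 188.61045791],
       [  0.        ,   0.        ,   1.        ]]), 'eye': array([ 488.28632797,  -56.23260669, 1174.19404463]), 'rotation': array([-175.66309773,    0.44346481,  -90.47176417])}
wrist {'camera_matrix': array([[297.31863964,   0.        , 251.08304845],
       [  0.        , 297.31863964, 192.56693613],
       [  0.        ,   0.        ,   1.        ]]), 'eye': array([158.17031558, 556.76649125, 384.5586229 ]), 'rotation': array([1.64581603e+02, 1.43996633e-01, 6.67465602e+01])}
```

View pics/side0.png

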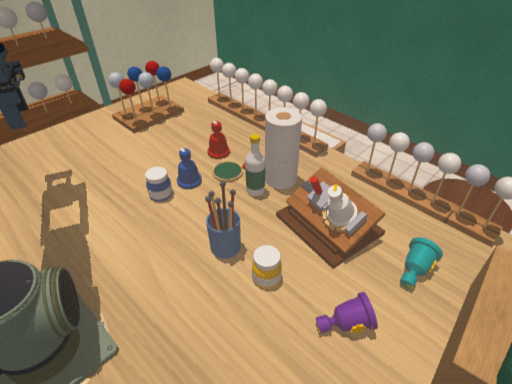

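View pics/top0.png

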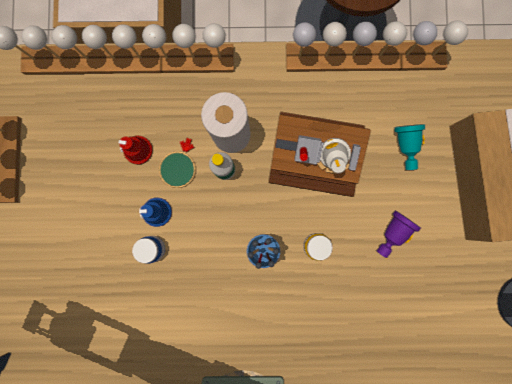

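View pics/wrist0.png

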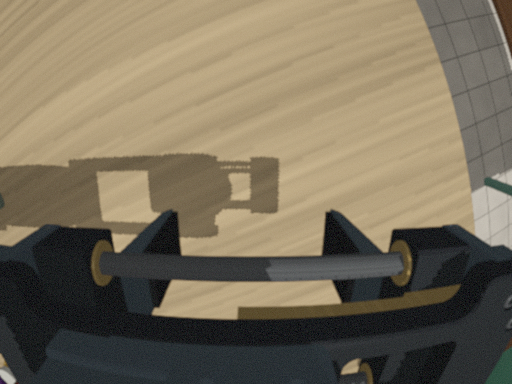

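```bash
cat > h.py <<'E'
import numpy as np, cv2
from scipy.spatial.transform import Rotation as R
from workcell import status, viewer, env
def cal(n):
    c=viewer.get_calibration(n); return c['camera_matrix'],np.array(c['eye']),R.from_euler('xyz',c['rotation'],degrees=True).as_matrix()
def ray(n,u,v,c=None):
    K,e,M=c or cal(n)
    x=(u-K[0,2])/K[0,0]; y=(v-K[1,2])/K[1,1]
    if n=='wrist':
        r=np.hypot(x,y); d=np.array([x/r*np.sin(r),y/r*np.sin(r),np.cos(r)]) if r>0 else np.array([0,0,1.])
    else: d=np.array([x,y,1.])
    d=M@d; return e,d/np.linalg.norm(d)
def onz(n,u,v,z,c=None):
    e,d=ray(n,u,v,c); return e+d*(z-e[2])/d[2]
def tri(*rs):
    A=0;b=0
    for e,d in rs:
        P=np.eye(3)-np.outer(d,d); A=A+P; b=b+P@e
    p=np.linalg.solve(A,b)
    return p,[round(float(np.linalg.norm((np.eye(3)-np.outer(d,d))@(p-e))),1) for e,d in rs]
def proj(n,p,c=None):
    K,e,M=c or cal(n)
    q=M.T@(np.array(p)-e)
    if n=='wrist':
        t=np.arctan2(np.hypot(q[0],q[1]),q[2]); s=t/np.hypot(q[0],q[1]); return np.array([K[0,2]+K[0,0]*q[0]*s,K[1,2]+K[1,1]*q[1]*s])
    return np.array([K[0,2]+K[0,0]*q[0]/q[2],K[1,2]+K[1,1]*q[1]/q[2]])
E
python3 - <<'E'
import cv2
t=cv2.imread('pics/top0.png'); s=cv2.imread('pics/side0.png')
def crop(im,x,y,w,h,f,n): cv2.imwrite(n,cv2.resize(im[y:y+h,x:x+w],None,fx=f,fy=f,interpolation=cv2.INTER_CUBIC))
crop(t,260,100,120,100,6,'pics/tj.png'); crop(s,270,160,130,110,6,'pics/sj.png')
crop(t,110,80,140,120,5,'pics/ts.png'); crop(s,130,100,180,130,4,'pics/ss.png')
E
```

```text
(no output)
```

View pics/tj.png

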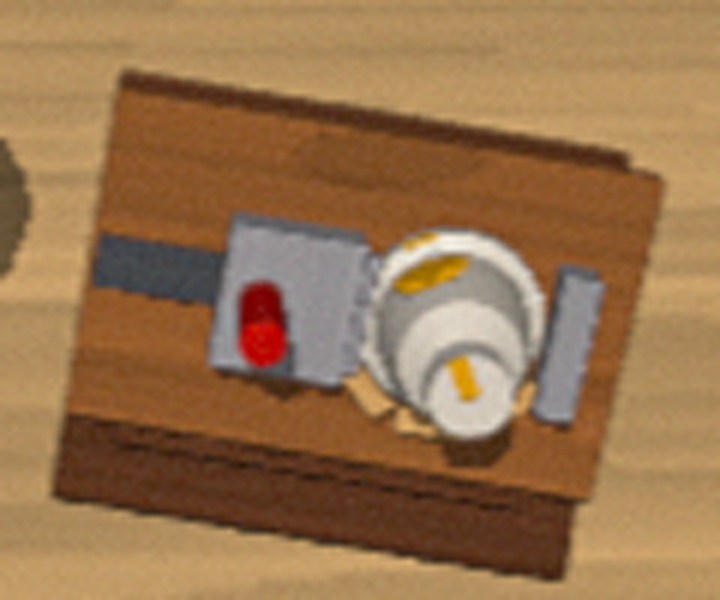

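View pics/sj.png

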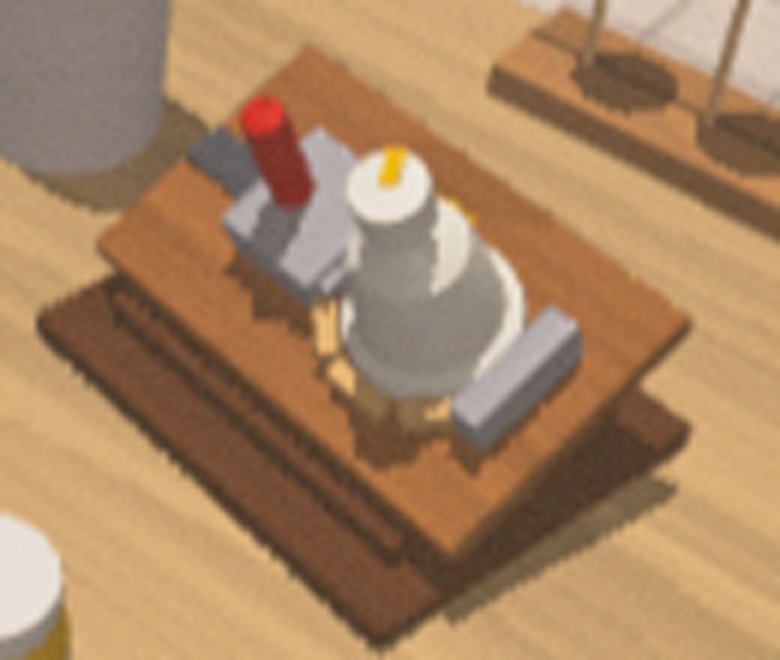

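View pics/ts.png

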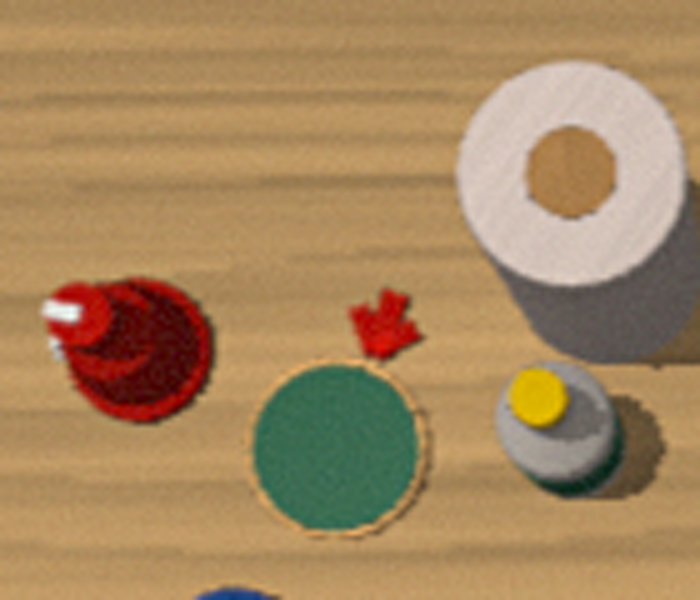

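View pics/ss.png

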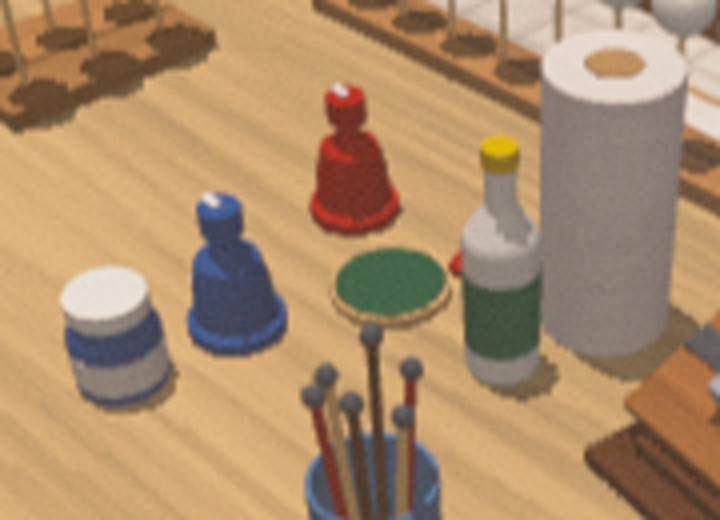

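Run:
```python
from h import *
np.set_printoptions(precision=1,suppress=True)
def T(U,V,x0,y0,f): return (U+.5)/f-.5+x0,(V+.5)/f-.5+y0
tj=lambda U,V:ray('top',*T(U,V,260,100,6)); sj=lambda U,V:ray('side',*T(U,V,270,160,6))
ts=lambda U,V:ray('top',*T(U,V,110,80,5)); ss=lambda U,V:ray('side',*T(U,V,130,100,4))
print('post top',*tri(tj(263,345),sj(264,116)))
print('knob top',*tri(tj(470,395),sj(390,184)))
BL=tri(tj(62,415),sj(98,248)); BR=tri(tj(590,500),sj(450,555)); TR=tri(tj(663,177),sj(690,322)); TL=tri(tj(122,72),sj(310,48))
for n,b in zip(('BL','BR','TR','TL'),(BL,BR,TR,TL)): print(n,*b)
print('stand',*tri(ts(337,447),ss(391,282)))
print('varn cap',*tri(ts(539,397),ss(499,148)),'towel top',*tri(ts(571,173),ss(614,65)))
print('red knob',*tri(ts(82,315),ss(345,98)))
# green mask centre, red arrow
im=cv2.imread('pics/top0.png'); hsv=cv2.cvtColor(im,cv2.COLOR_BGR2HSV)
g=cv2.inRange(hsv,(60,80,40),(90,255,200)); g[:, :155]=0; g[:,200:]=0; g[:145]=0; g[190:]=0
u,v=[a.mean() for a in np.nonzero(g)[::-1]]; print(u,v,g.sum()/255); C=onz('top',u,v,10); print('stand top',C)
r=cv2.inRange(hsv,(0,150,120),(8,255,255)); r[:135]=0; r[155:]=0; r[:,:175]=0; r[:,200:]=0
u,v=[a.mean() for a in np.nonzero(r)[::-1]]; A=onz('top',u,v,0); print(u,v,'arrow',A, A-C, np.linalg.norm((A-C)[:2]), np.degrees(np.arctan2(*(A-C)[1::-1])))
```

```text
post top [ 637.8 -149.3  149. ] [0.1, 0.1]
knob top [ 614.9 -224.   171.9] [0.1, 0.1]
BL [626.2 -75.   35.5] [1.5, 1.5]
BR [ 586.4 -295.3   39.7] [0.3, 0.3]
TR [ 712.3 -316.2   93.3] [0.8, 0.8]
TL [756.3 -96.2  90.9] [3.5, 3.5]
stand [629.7 168.    8.6] [0.3, 0.3]
varn cap [629.1  44.6 187.7] [0.6, 0.6] towel top [722.   27.4 218.7] [0.4, 0.4]
red knob [682.1 271.7 108.7] [0.6, 0.6]
176.62825278810408 169.21313506815366 807.0
stand top [629.2 168.5  10. ]
186.29565217391306 144.73043478260868 arrow [695.1 145.3   0. ] [ 65.9 -23.2 -10. ] 69.89583128489303 -19.401598415142818
```

```bash
cat >> h.py <<'E'
np.set_printoptions(precision=2,suppress=True)
phi=np.radians(-10.2)
Xh=np.array([np.cos(phi),np.sin(phi),0]); Y=np.array([-np.sin(phi),np.cos(phi),0])
t=np.radians(25); N=np.array([0,0,1])*np.cos(t)-Xh*np.sin(t); X=Xh*np.cos(t)+np.array([0,0,1])*np.sin(t)
S=np.array([661.5,-232.2,70.])
def tool():
    s=status.state(); return s,np.array(s['ee_pos']),R.from_euler('xyz',s['ee_rot'],degrees=True).as_matrix()
def go(target,heading=None):
    "cm shift in tool axes to bring TCP to target, turn for tool y heading (mod 180)"
    s,p,M=tool(); d=M.T@(np.array(target)-p)/10
    h=np.degrees(np.arctan2(M[1,1],M[0,1]))
    out=None
    if heading is not None:
        a=(h-heading+90)%180-90  # +turn about down = heading decreases
        out=np.radians(a)
    print('pos',p,'yheading %.2f'%h,'shift cm',d,'turn',out,'q6',s['qpos'][5],'t',s['time_s'])
E
python3 - <<'E'
from h import *
def T(U,V,x0,y0,f): return (U+.5)/f-.5+x0,(V+.5)/f-.5+y0
def onplane(r,h):
    e,d=r; return e+d*((S+h*N-e)@N)/(d@N)
for n,U,V,h in (('top',422,241,12),('top',458,360,112),('top',455,362,112),('top',475,398,112)):
    p=onplane(ray(n,*T(U,V,260,100,6)),h)-S; print(p@X,p@Y,np.degrees(np.arctan2(p@Y,p@X)))
p,r=tri(ray('top',*T(432,272,260,100,6)),ray('top',*T(432,272,260,100,6))) if 0 else (0,0)
e,d=ray('top',*T(432,272,260,100,6)); p=onplane((e,d),38)-S; print('star',p@X,p@Y,np.degrees(np.arctan2(p@Y,p@X)))
s,P,M=tool(); print(M)
go(S+52*Y+74*N+[0,0,60],79.8)
print(S+52*Y+74*N+[0,0,60], S+100*N+[0,0,60])
E
```

```text
31.15425772450446 17.61121525659471 29.479076529082416
12.556214622987264 6.98534661314427 29.088318025408924
11.607509191696154 7.910916277389718 34.27577413323482
-0.804583967670564 -2.2596778535103366 -109.5988496164854
star 25.631844554748977 14.22377547127284 29.02703057455127
[[-0.    0.4   0.92]
 [-0.    0.92 -0.4 ]
 [-1.   -0.   -0.  ]]
pos [227.4  527.82 291.63] yheading 66.69 shift cm [  9.52 -48.26  65.71] turn -0.2287361555655642 q6 -1.1476208491298001 t 0.15
[ 639.93 -175.48  197.07] [ 619.91 -224.72  220.63]
```

>>> move_arm --moves '[[[-11,0,0],0,-1],[[-11,0,0],0,-1],[[-11,-48.3,65.7],-0.23,-1],[[-11,-48.3,65.7],-0.23,-1],[[-11,-48.3,65.7],-0.23,-1],[[-11,-48.3,65.7],-0.23,-1],[[-11,-48.3,65.7],-0.23,-1],[[-11,-48.3,65.7],-0.23,-1],[[-11,-48.3,65.7],-0.23,-1],[[-11,-48.3,65.7],-0.23,-1],[[-11,-48.3,65.7],-0.23,-1],[[-11,-48.3,65.7],-0.23,-1],[[-11,-48.3,65.7],-0.23,-1],[[-11,-48.3,65.7],-0.23,-1],[[-11,-48.3,65.7],-0.23,-1],[[-11,-48.3,65.7],-0.23,-1],[[-11,-48.3,65.7],-0.23,-1],[[-11,-48.3,65.7],-0.23,-1],[[-11,-48.3,65.7],-0.23,-1],[[-11,-48.3,65.7],-0.23,-1]]' --force 20

```text
time_s: 2.65
ee_pos: [639.5, -174.5, 402.9]
ee_rot: [5.9, 90.0, -4.2]
force: [0.1, -0.5, -0.6]
gripper_width: 0.4
```

Run:
```python
from h import *
go(S+52*Y+74*N+[0,0,60],79.8)
c=cal('wrist'); print(c)
cv2.imwrite('pics/w1.png',viewer.grab_frame('wrist')[:,:,::-1])
for h in (112,): print(proj('wrist',S+112*N,c),proj('wrist',S+78*Y+88*N,c))
print(status.state()['force'],status.state()['gripper_width'])
```

```text
pos [ 639.5  -174.55  402.85] yheading 79.93 shift cm [20.58 -0.09  0.04] turn 0.0023361982505249895 q6 -96.19784206917728 t 2.65
(array([[297.32,   0.  , 251.08],
       [  0.  , 297.32, 192.57],
       [  0.  ,   0.  ,   1.  ]]), array([ 565.19, -162.25,  495.86]), array([[ 0.17,  0.95,  0.26],
       [ 0.98, -0.17, -0.05],
       [-0.  ,  0.27, -0.96]]))
[204.78 166.69] [273.18 171.82]
[ 0.09  0.83 -0.21] 0.6728428557145744
```

View pics/w1.png

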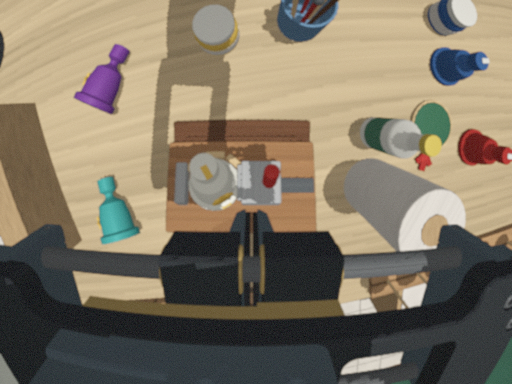

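>>> move_arm --moves '[[[6,-0.1,0],0,-1],[[12,-0.1,0],0,-1],[[16,-0.1,0],0,-1],[[19,-0.1,0],0,-1],[[20.6,-0.1,0],0,-1],[[20.6,-0.1,0],0,-1],[[20.6,-0.1,0],0,-1]]'

```text
time_s: 3.58
ee_pos: [640.4, -176.6, 197.9]
ee_rot: [-4.0, 89.8, -14.2]
force: [0.6, 0.1, 0.1]
gripper_width: -0.1
```

Run:
```python
from h import *
go(S+52*Y+74*N+[0,0,60],79.8)
print(status.state()['force'])
im=viewer.grab_frame('side')[:,:,::-1]; a=cv2.resize(im[110:270,250:400],None,fx=4,fy=4,interpolation=3)
cv2.imwrite('pics/s1.png',a[:600])
```

```text
pos [ 640.39 -176.62  197.85] yheading 79.87 shift cm [ 0.08  0.1  -0.07] turn 0.0012780749863493355 q6 -96.28920506801231 t 3.575
[0.59 0.12 0.12]
```

View pics/s1.png

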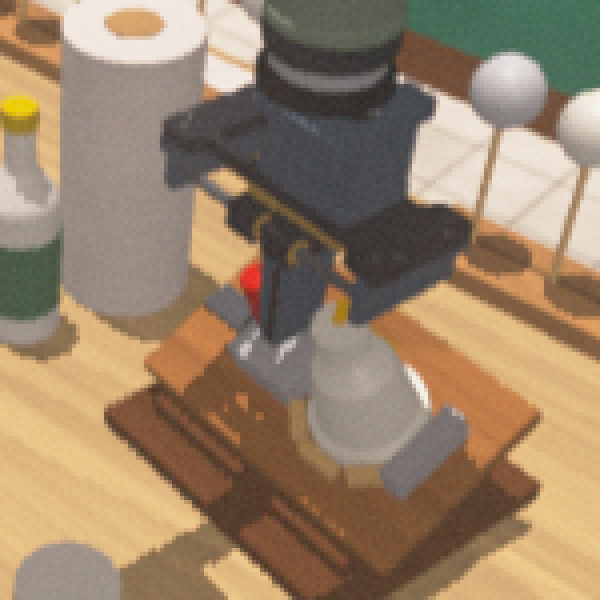

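>>> move_arm --moves '[[[0,0.4,0],0,-1],[[0,0.8,0],0,-1],[[0,1.2,0],0,-1],[[0,1.6,0],0,-1],[[0,2,0],0,-1],[[0,2.4,0],0,-1],[[0,2.8,0],0,-1],[[0,3.2,0],0,-1],[[0,3.6,0],0,-1],[[0,4,0],0,-1],[[0,4.4,0],0,-1],[[0,4.4,0],0,-1],[[0,4.4,0],0,-1]]'

```text
time_s: 5.25
ee_pos: [646.9, -132.5, 195.6]
ee_rot: [148.8, 89.9, 138.7]
force: [-0.2, -0.7, 0.1]
gripper_width: 0.9
```

>>> move_arm --moves '[[[0,0.15,0],0,-1],[[0,0.3,0],0,-1],[[0,0.3,0],0,-1]]'

```text
time_s: 5.62
ee_pos: [647.4, -130.1, 195.7]
ee_rot: [-178.4, 89.9, 171.5]
force: [-2.2, -2.7, -0.1]
gripper_width: 0.8
```

>>> move_arm --moves '[[[0,0.1,0],0,-1],[[0,0.2,0],0,-1],[[0,0.2,0],0,-1]]'

```text
time_s: 6.0
ee_pos: [648.0, -128.0, 196.1]
ee_rot: [160.6, 90.0, 150.5]
force: [-1.5, -3.2, -1.0]
gripper_width: 0.8
```

>>> move_arm --moves '[[[0,0.1,0],0,-1],[[0,0.2,0],0,-1],[[0,0.2,0],0,-1]]'

```text
time_s: 6.38
ee_pos: [648.2, -127.2, 196.1]
ee_rot: [-103.3, 89.9, -113.4]
force: [-2.1, -5.9, -1.2]
gripper_width: 0.7
```

>>> move_arm --moves '[[[0,0.1,0],0,-1],[[0,0.2,0],0,-1],[[0,0.2,0],0,-1]]'

```text
time_s: 6.75
ee_pos: [648.3, -126.9, 196.1]
ee_rot: [-95.6, 89.7, -105.7]
force: [-3.7, -11.1, -2.4]
gripper_width: 0.4
```

>>> move_arm --moves '[[[0,-0.5,0],0,-1],[[0,-1.2,0],0,-1],[[-6,-1.2,0],0,-1],[[-12,-1.2,0],0,-1],[[-12,-1.2,0],0,-1],[[-12,-4.2,0],0,1],[[-12,-8,0],0,1],[[-12,-8,0],0,1],[[-12,-8,0],0,1]]'

```text
time_s: 7.88
ee_pos: [634.9, -202.4, 315.6]
ee_rot: [113.2, 89.9, 103.0]
force: [1.0, 0.5, 0.1]
gripper_width: 37.7
```

Run:
```python
from h import *
go(S+100*N+[0,0,60],79.8)
for n in ('side','top','wrist'):
    im=viewer.grab_frame(n)[:,:,::-1]; cv2.imwrite(f'pics/{n}2.png',im)
    if n=='wrist': c=cal('wrist'); print(proj('wrist',S+112*N,c),proj('wrist',S+123*Y+88*N,c))
t=cv2.imread('pics/top2.png')
a=cv2.resize(cv2.imread('pics/side2.png')[150:275,260:400],None,fx=4,fy=4,interpolation=3); b=cv2.resize(cv2.imread('pics/wrist2.png')[60:260,100:300],(500,500),interpolation=3)
cv2.imwrite('pics/sw2.png',cv2.resize(np.hstack([a,b]),None,fx=.75,fy=.75))
```

```text
pos [ 634.93 -202.42  315.63] yheading 79.86 shift cm [ 9.5  -2.47 -1.08] turn 0.001103773069162105 q6 -98.57794842145135 t 7.875
[221.86 185.22] [355.93 190.81]
```

View pics/sw2.png

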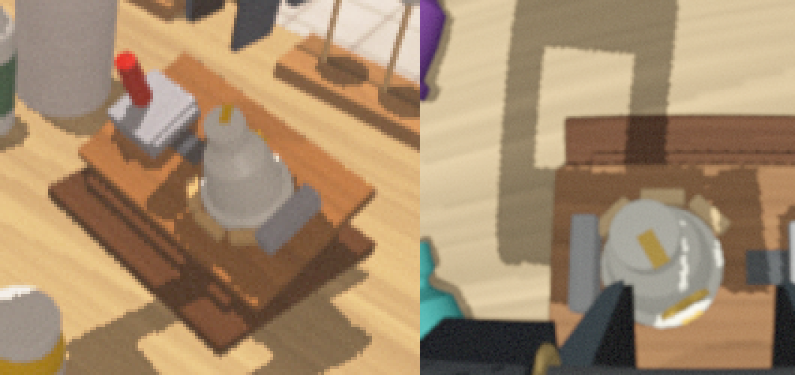

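View pics/wrist2.png

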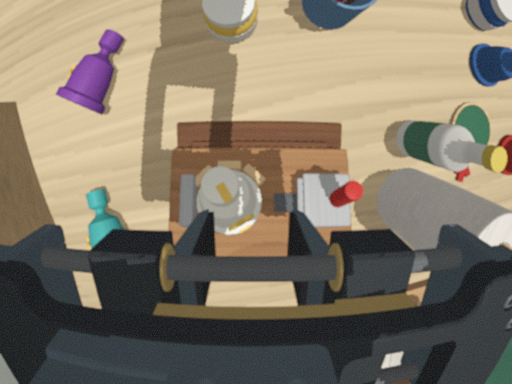

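Run:
```python
from h import *
c=None
a=cv2.imread('pics/wrist2.png')[150:240,170:390]; cv2.imwrite('pics/wz.png',cv2.resize(a,None,fx=3.6,fy=3.6,interpolation=3))
b=cv2.imread('pics/side2.png')[155:225,285:365]; cv2.imwrite('pics/sz.png',cv2.resize(b,None,fx=8,fy=8,interpolation=3))
```

```text
(no output)
```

View pics/wz.png

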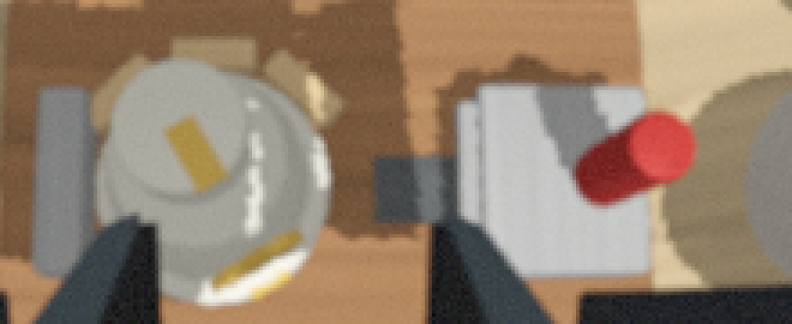

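View pics/sz.png

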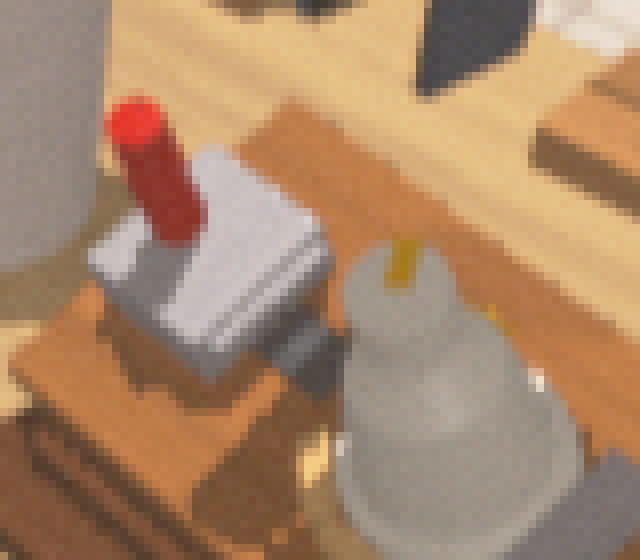

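Run:
```python
from h import *
P=tri(ray('wrist',353.9-.4,190.8-.4),ray('side',301.4,169.6)); K=tri(ray('wrist',219.,184.6),ray('side',334.4,190.2))
print(P,K)
for p in (P[0],K[0]): d=p-S; print(d@X,d@Y,d@N)
def onplane(r,h):
    e,d=r; return e+d*((S+h*N-e)@N)/(d@N)
f=lambda U,V,h:(onplane(ray('wrist',(U+.5)/3.6-.5+170,(V+.5)/3.6-.5+150),h)-S)
for q in ((178,126,112),(178,122,112),(207,187,112),(259,260,38),(270,285,12)):
    d=f(*q); print(q,d@X,d@Y,np.degrees(np.arctan2(d@Y,d@X)))
```

```text
(array([ 645.26, -106.17,  150.04]), [1.0, 1.0]) (array([ 613.03, -225.25,  174.13]), [0.5, 0.5])
-0.8837702920391426 121.16718458298769 88.72841214305704
-0.3409625260854795 -1.7466511267426104 115.0550920894784
(178, 126, 112) -0.48345969334358657 -2.319488869886616 -101.77380128984984
(178, 122, 112) -1.420635072951379 -2.3412394912444485 -121.24885658609368
(207, 187, 112) 13.619393554633458 4.608453242634324 18.69449985438627
(259, 260, 38) 25.03877213213771 14.259048563424537 29.66059332059107
(270, 285, 12) 31.203913149319856 16.998109637779674 28.579024789222974
```

>>> move_arm --moves '[[[0,-2.6,-1.1],0,1],[[0,-2.6,-1.1],0,1],[[0,-2.6,-1.1],0,1],[[0,-2.6,-1.1],0,1],[[3,-2.6,-1.1],0,1],[[6,-2.6,-1.1],0,1],[[8,-2.6,-1.1],0,1],[[9.5,-2.6,-1.1],0,1],[[9.5,-2.6,-1.1],0,1],[[9.5,-2.6,-1.1],0,1]]'

```text
time_s: 9.28
ee_pos: [620.0, -226.7, 222.2]
ee_rot: [-7.0, 89.9, -17.1]
force: [0.4, -0.0, -0.3]
gripper_width: 91.4
```

Run:
```python
from h import *
go(S-Y+100*N+[0,0,60],79.8)
im=viewer.grab_frame('side')[:,:,::-1]; cv2.imwrite('pics/s3.png',cv2.resize(im[130:270,260:400],None,fx=4,fy=4,interpolation=3))
```

```text
pos [ 620.01 -226.72  222.18] yheading 79.88 shift cm [ 0.16  0.1  -0.05] turn 0.0014115318128968145 q6 -100.97051402094431 t 9.275
```

View pics/s3.png

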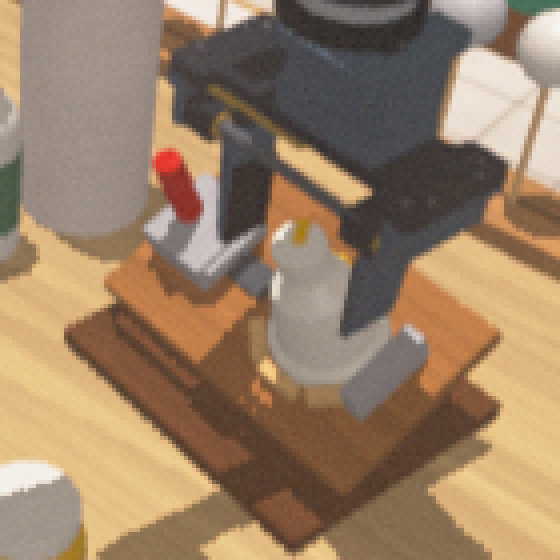

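>>> move_arm --moves '[[[0.15,0.05,0],0,-0.2],[[0.15,0.05,0],0,-0.2],[[0.15,0.05,0],0,-0.2],[[0.15,0.05,0],0,-1],[[0.15,0.05,0],0,-1],[[0.15,0.05,0],0,-1]]' --force 10

```text
time_s: 10.07
ee_pos: [619.5, -226.2, 219.7]
ee_rot: [94.8, 90.0, 84.6]
force: [0.5, 0.6, -0.2]
gripper_width: 34.0
```

>>> move_arm --moves '[[[0,0,0],0,-1],[[0,0,0],0,-1],[[-0.45,0,-0.21],0,-1],[[-0.9,0,-0.42],0,-1],[[-1.8,0,-0.84],0,-1],[[-2.7,0,-1.27],0,-1],[[-3.6,0,-1.68],0,-1],[[-4.5,0,-2.1],0,-1],[[-4.5,0,-2.1],0,-1],[[-4.5,0,-2.1],0,-1]]'

```text
time_s: 11.32
ee_pos: [598.8, -222.4, 264.5]
ee_rot: [143.8, 90.0, 133.7]
force: [0.3, -0.7, -1.4]
gripper_width: 31.6
```

Run:
```python
from h import *
im=viewer.grab_frame('side')[:,:,::-1]; cv2.imwrite('pics/s4.png',cv2.resize(im[110:270,250:400],None,fx=3.7,fy=3.7,interpolation=3))
im=viewer.grab_frame('wrist')[:,:,::-1]; cv2.imwrite('pics/w4.png',im)
```

```text
(no output)
```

View pics/s4.png

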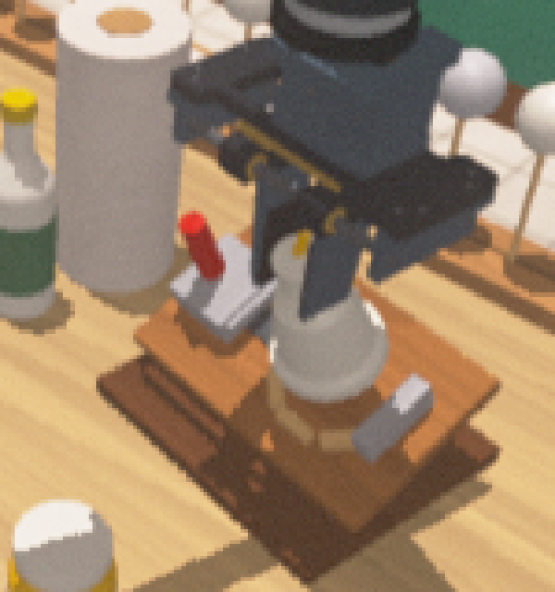

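View pics/w4.png

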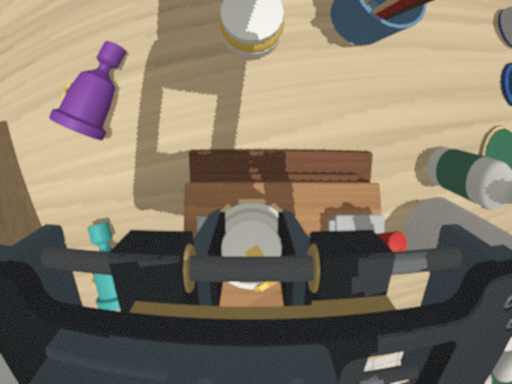

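>>> move_arm --moves '[[[-6,0,0],0,-1],[[-12,0,0],0,-1],[[-17,0,0],0,-1],[[-17,4,-0.4],0.1,-1],[[-17,8,-0.8],0.2,-1],[[-17,12,-1.2],0.3,-1],[[-17,16,-1.6],0.4,-1],[[-17,20,-2],0.5,-1],[[-17,24,-2.4],0.6,-1],[[-17,28,-2.8],0.675,-1],[[-17,32,-3.2],0.675,-1],[[-17,36,-3.6],0.675,-1],[[-17,39,-3.95],0.675,-1],[[-17,39,-3.95],0.675,-1],[[-17,39,-3.95],0.675,-1],[[-17,39,-3.95],0.675,-1]]'

```text
time_s: 13.42
ee_pos: [628.7, 167.4, 434.8]
ee_rot: [-41.7, 90.0, -90.6]
force: [-0.2, -0.1, -2.0]
gripper_width: 31.7
```

Run:
```python
from h import *
go([629.2,168.5,170],41.1)
print(status.state()['force'])
for n in ('side','top','wrist'):
    im=viewer.grab_frame(n)[:,:,::-1]; cv2.imwrite(f'pics/{n}5.png',im)
```

```text
pos [628.65 167.36 434.78] yheading 41.12 shift cm [26.48  0.12 -0.05] turn 0.0004138762436846867 q6 -27.22435632492664 t 13.425
[-0.25 -0.12 -2.  ]
```

View pics/side5.png

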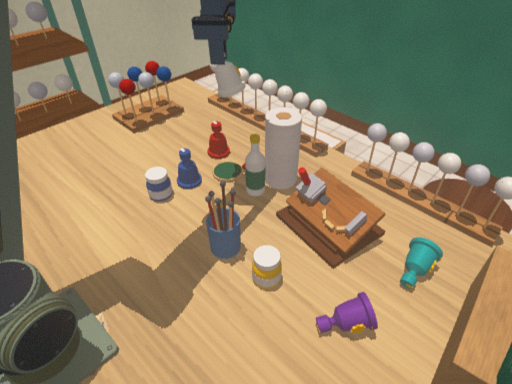

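View pics/wrist5.png

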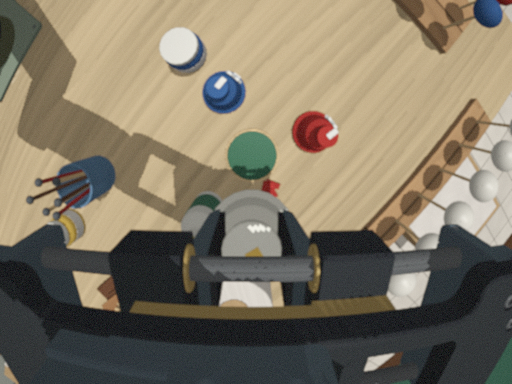

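>>> move_arm --moves '[[[5,0.1,0],0,-1],[[10,0.1,0],0,-1],[[15,0.1,0],0,-1],[[20,0.1,0],0,-1],[[23,0.1,0],0,-1],[[25.2,0.1,0],0,-1],[[25.2,0.1,0],0,-1],[[25.2,0.1,0],0,-1]]'

```text
time_s: 14.58
ee_pos: [630.0, 169.0, 184.0]
ee_rot: [64.6, 89.9, 15.8]
force: [-0.2, 0.6, -1.2]
gripper_width: 31.7
```

>>> move_arm --moves '[[[0,0,0],0,-1],[[0,0,0],0,-1],[[0,0,0],0,-1],[[0,0,0],0,-1]]' --force 4

```text
time_s: 15.08
ee_pos: [629.4, 169.1, 182.9]
ee_rot: [79.5, 90.0, 30.7]
force: [-0.3, 0.2, -1.3]
gripper_width: 31.7
```

Run:
```python
from h import *
go([629.2,168.5,170],41.1)
for n in ('side','wrist'):
    im=viewer.grab_frame(n)[:,:,::-1]; cv2.imwrite(f'pics/{n}6.png',im)
a=cv2.imread('pics/side6.png')[60:220,150:310]; b=cv2.imread('pics/wrist6.png')[80:300,140:380]
cv2.imwrite('pics/sw6.png',np.hstack([cv2.resize(a,(400,400),interpolation=3),cv2.resize(b,(400,400),interpolation=3)]))
```

```text
pos [629.35 169.08 182.94] yheading 41.20 shift cm [ 1.29 -0.05  0.03] turn 0.0017026385230203812 q6 -27.17630606018354 t 15.075
```

View pics/sw6.png

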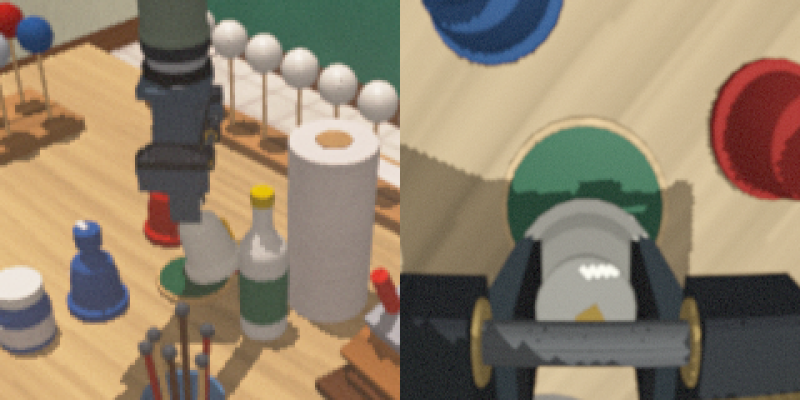

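>>> move_arm --moves '[[[0,0,0],0,-1],[[0,0,0],0,-1],[[0,0,0],0,-1],[[0,0,0],0,-1]]' --force 3

```text
time_s: 15.68
ee_pos: [629.4, 169.0, 182.7]
ee_rot: [107.1, 90.0, 58.3]
force: [0.1, 0.4, -1.0]
gripper_width: 32.1
```

```bash
cat > look.py <<'E'
from h import *
import sys
k=sys.argv[1]
go([629.2,168.5,170],41.1); print(status.state()['force'])
for n in ('side','wrist'):
    im=viewer.grab_frame(n)[:,:,::-1]; cv2.imwrite(f'pics/{n}{k}.png',im)
a=cv2.imread(f'pics/side{k}.png')[100:200,170:270]; b=cv2.imread(f'pics/wrist{k}.png')[80:300,140:380]
cv2.imwrite(f'pics/sw{k}.png',np.hstack([cv2.resize(a,(400,400),interpolation=3),cv2.resize(b,(400,400),interpolation=3)]))
E
python3 look.py 7
```

```text
pos [629.35 169.02 182.75] yheading 41.19 shift cm [ 1.27 -0.05  0.03] turn 0.0016560733562211605 q6 -27.17670712141949 t 15.675
[ 0.09  0.39 -1.01]
```

View pics/sw7.png

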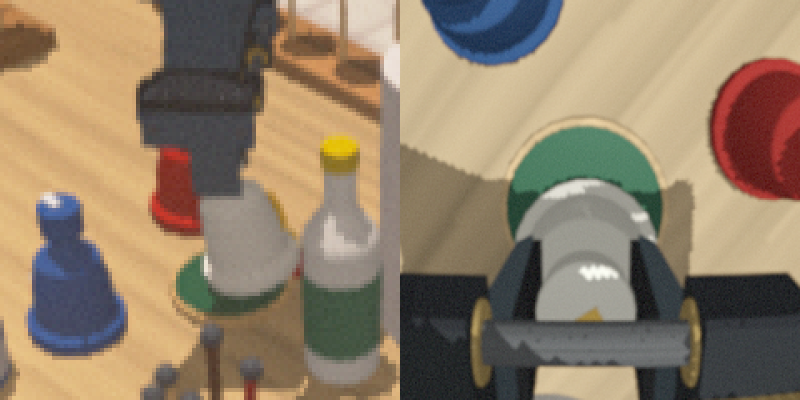

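>>> move_arm --moves '[[[0,0,0],0,-1],[[0,0,0],0,-1],[[0,0,0],0,-1],[[0,0,0],0,-1],[[0,0,0],0,-1],[[0,0,0],0,-1],[[0,0,0],0,-1],[[0,0,0],0,-1]]' --force 3

```text
time_s: 16.77
ee_pos: [629.3, 169.0, 182.8]
ee_rot: [106.3, 90.0, 57.5]
force: [-0.7, -1.0, -1.2]
gripper_width: 31.7
```

```bash
python3 look.py 8
```

```text
pos [629.34 169.03 182.78] yheading 41.19 shift cm [ 1.28 -0.05  0.03] turn 0.0016328139311673887 q6 -27.175136610023323 t 16.775
[-0.65 -1.02 -1.18]
```

View pics/sw8.png

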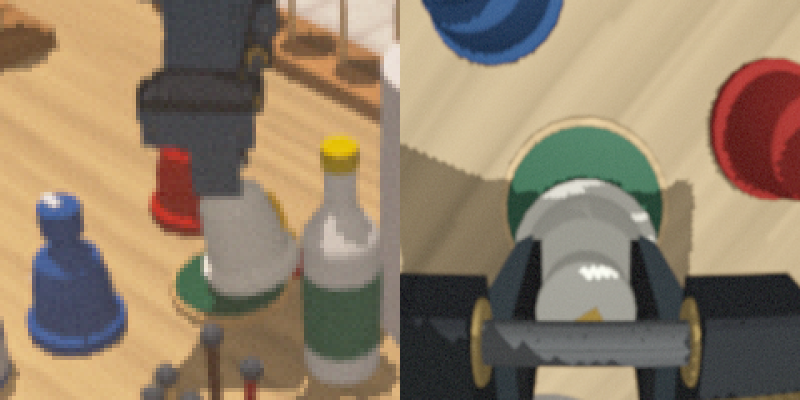

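```bash
python3 - <<'E'
from h import *
s,p,M=tool(); c=cal('wrist'); K=p+60*M[:,0]; tz=M[:,2]; dn=M[:,0]
for th in (25,22,20,18,15,12,8,0):
    a=np.radians(th); ax=np.sin(a)*tz+np.cos(a)*dn; pr=-np.cos(a)*tz+np.sin(a)*dn
    q=[K+100*ax+38*pr,K+88*ax+38*pr]
    print(th,q[0][2],[proj('wrist',x,c) for x in q],proj('side',q[0]),proj('side',K+100*ax-38*pr))
E
python3 - <<'E'
import cv2
a=cv2.imread('pics/side8.png')[125:195,200:260]; cv2.imwrite('pics/z8.png',cv2.resize(a,None,fx=8,fy=8,interpolation=3))
E
```

```text
25 16.046990494874027 [array([252.13, 203.84]), array([252.18, 202.08])] [229.53 168.23] [251.32 160.64]
22 15.78406164722273 [array([252.14, 197.9 ]), array([252.19, 196.58])] [227.76 168.24] [250.04 161.63]
20 15.771626649708324 [array([252.15, 193.96]), array([252.19, 192.93])] [226.57 168.2 ] [249.15 162.25]
18 15.889513202714152 [array([252.16, 190.02]), array([252.2 , 189.29])] [225.38 168.13] [248.24 162.85]
15 16.310338379833375 [array([252.17, 184.14]), array([252.22, 183.85])] [223.6  167.97] [246.82 163.68]
12 17.022873258273837 [array([252.19, 178.29]), array([252.23, 178.46])] [221.81 167.73] [245.36 164.45]
8 18.423200314557278 [array([252.21, 170.53]), array([252.25, 171.32])] [219.45 167.3 ] [243.33 165.37]
0 22.73918390516557 [array([252.25, 155.2 ]), array([252.29, 157.29])] [214.79 166.05] [239.06 166.84]
```

View pics/z8.png

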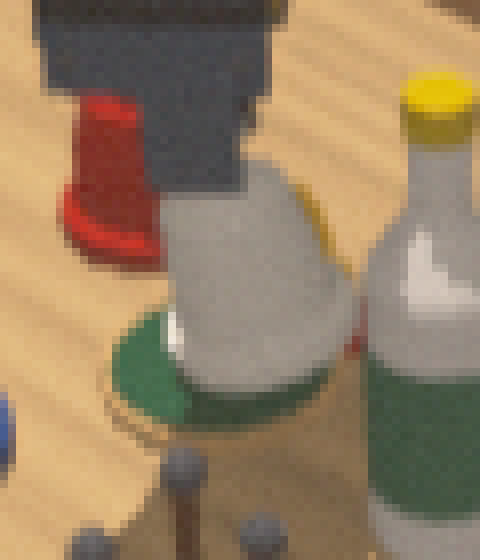

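>>> move_arm --moves '[[[0.3,-0.05,0],0,-1],[[0.6,-0.05,0],0,-1],[[0.7,-0.05,0],0,-1],[[0.8,-0.05,0],0,-1],[[0.9,-0.05,0],0,-1],[[1.0,-0.05,0],0,-1],[[1.1,-0.05,0],0,-1],[[1.2,-0.05,0],0,-1],[[1.25,-0.05,0],0,-1],[[1.25,-0.05,0],0,-1],[[1.25,-0.05,0],0,-1]]'

```text
time_s: 18.25
ee_pos: [629.0, 168.7, 170.2]
ee_rot: [87.7, 90.0, 38.9]
force: [0.4, -1.5, 3.8]
gripper_width: 31.7
```

```bash
python3 look.py 9
```

```text
pos [629.02 168.75 170.25] yheading 41.19 shift cm [ 0.02 -0.    0.03] turn 0.0016475277516528062 q6 -27.193598058243797 t 18.25
[ 0.36 -1.53  3.83]
```

View pics/sw9.png

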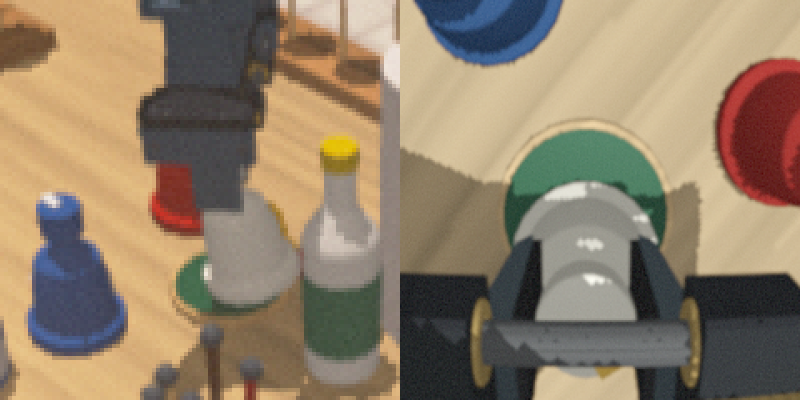

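>>> move_arm --moves '[[[-0.4,0,0],0,-1],[[-0.9,0,0],0,-1],[[-0.9,0,-1.1],0,-1],[[-0.9,0,-2.2],0,-1],[[-0.9,0,-2.2],0,-1],[[-0.4,0,-2.2],0,-1],[[-0.1,0,-2.2],0,-1],[[0,0,-2.2],0,-1],[[0,0,-2.2],0,-1]]'

```text
time_s: 19.48
ee_pos: [614.6, 185.1, 170.1]
ee_rot: [-126.3, 90.0, -175.1]
force: [-0.7, -0.1, -1.9]
gripper_width: 31.7
```

```bash
python3 look.py 10
```

```text
pos [614.56 185.09 170.06] yheading 41.18 shift cm [0.01 0.01 2.21] turn 0.0013512933152950103 q6 -25.445706043029027 t 19.475
[-0.74 -0.06 -1.95]
```

View pics/sw10.png

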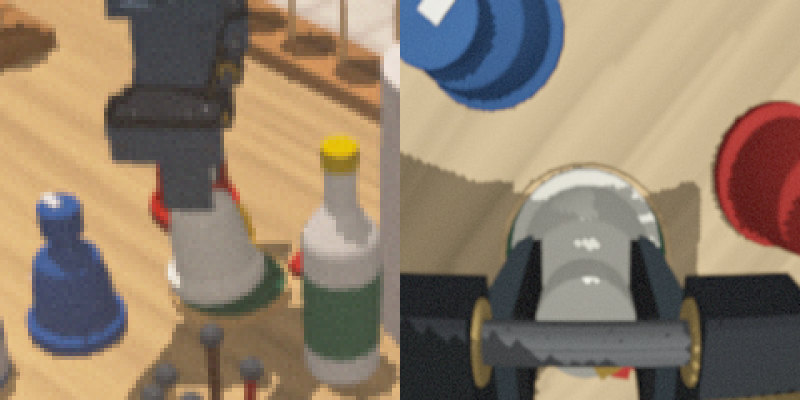

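>>> move_arm --moves '[[[0.1,0,0],0,-1],[[0.2,0,0],0,-1],[[0.3,0,0],0,-1],[[0.3,0,0],0,-1]]'

```text
time_s: 20.08
ee_pos: [615.0, 185.2, 168.1]
ee_rot: [55.6, 89.9, 6.8]
force: [0.6, -2.0, 3.2]
gripper_width: 32.0
```

>>> move_arm --moves '[[[0,0,0.2],0,-1],[[0.05,0,0.4],0,-1],[[0.1,0,0.6],0,-1],[[0.15,0,0.8],0,-1],[[0.2,0,1.0],0,-1],[[0.2,0,1.0],0,-1]]'

```text
time_s: 20.82
ee_pos: [620.9, 177.6, 164.8]
ee_rot: [-132.4, 89.9, 178.8]
force: [1.0, 0.8, 0.7]
gripper_width: 31.7
```

```bash
python3 look.py 11
```

```text
pos [620.9  177.65 164.78] yheading 41.18 shift cm [-0.52  0.02  1.23] turn 0.001456162106383533 q6 -26.251319370764868 t 20.825
[0.96 0.76 0.69]
```

View pics/sw11.png

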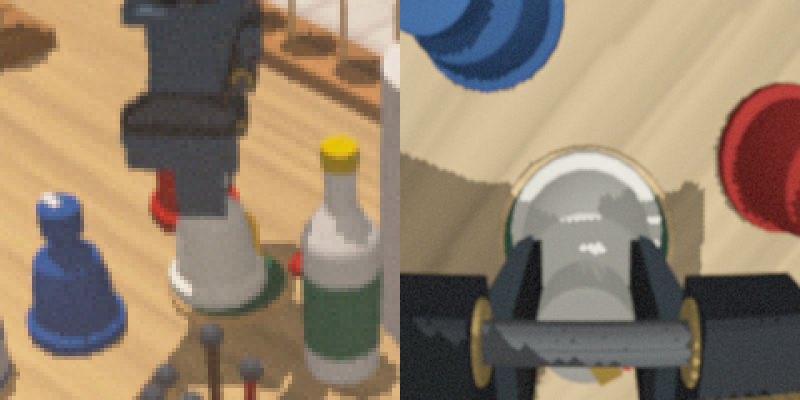

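>>> move_arm --moves '[[[0,0,0.2],0,-1],[[0.05,0,0.4],0,-1],[[0.1,0,0.6],0,-1],[[0.1,0,0.6],0,-1]]'

```text
time_s: 21.42
ee_pos: [625.1, 173.1, 164.2]
ee_rot: [32.3, 90.0, -16.5]
force: [-0.1, 0.0, -0.7]
gripper_width: 32.0
```

```bash
python3 look.py 12
```

```text
pos [625.09 173.09 164.25] yheading 41.19 shift cm [-0.58  0.01  0.62] turn 0.001615028648740525 q6 -26.72637247552159 t 21.425
[-0.14  0.02 -0.69]
```

View pics/sw12.png

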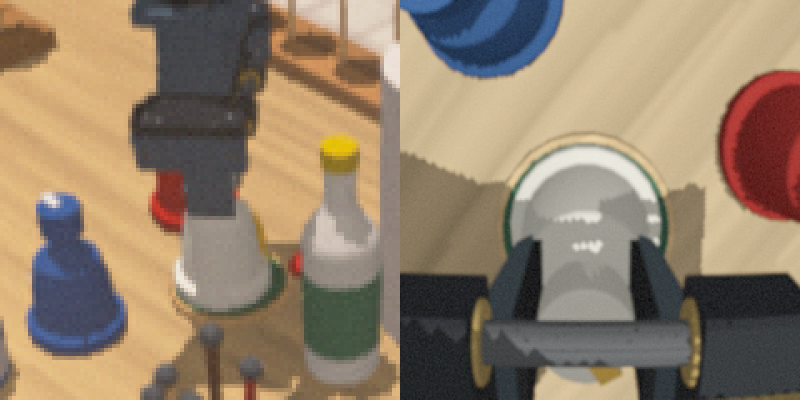

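Run:
```python
from h import *
s,p,M=tool(); c=cal('wrist'); tz=M[:,2]
for off in (0,4,8): 
  print(off,[proj('wrist',np.array([*(p[:2]+(off-38)*tz[:2]),z]),c) for z in (10,22)])
a=cv2.imread('pics/wrist12.png')[140:300,170:330]; cv2.imwrite('pics/wz12.png',cv2.resize(a,None,fx=3.7,fy=3.7,interpolation=3))
a=cv2.imread('pics/side12.png')[120:190,200:260]; cv2.imwrite('pics/sz12.png',cv2.resize(a,None,fx=8,fy=8,interpolation=3))
```

```text
0 [array([252.28, 156.16]), array([252.33, 158.36])]
4 [array([252.27, 160.86]), array([252.32, 163.28])]
8 [array([252.26, 165.53]), array([252.31, 168.18])]
```

View pics/wz12.png

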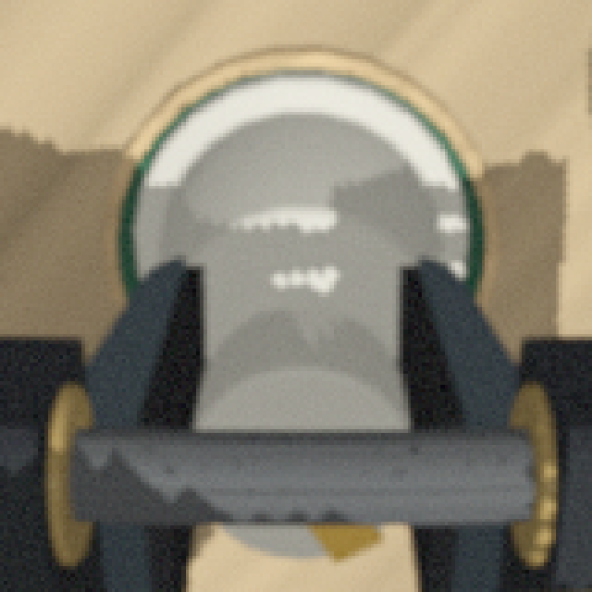

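View pics/sz12.png

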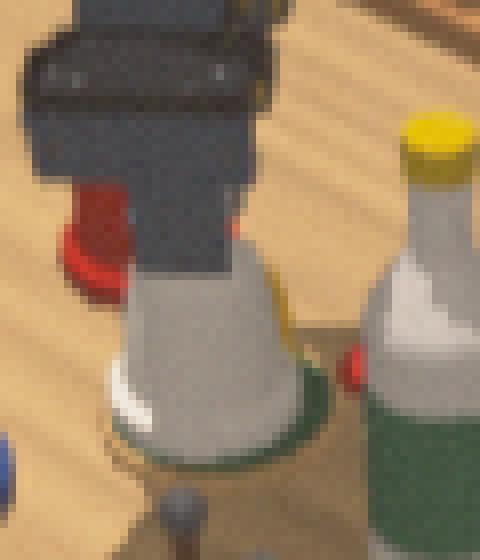

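>>> move_arm --moves '[[[0,0,0],0,0.2],[[0,0,0],0,0.2],[[0,0,0],0,0.2],[[0,0,0],0,0.2],[[-2,0,0],0,0.2],[[-6,0,0],0,0.4],[[-10,0,0],0,0.4],[[-12,0,0],0,0.4],[[-12,0,-6],0,0.4],[[-12,0,-8],0,0.4],[[-12,0,-8],0,0.4]]'

```text
time_s: 22.9
ee_pos: [571.7, 234.2, 284.4]
ee_rot: [-1.3, 90.0, -50.0]
force: [0.3, 1.1, -0.1]
gripper_width: 63.5
```

```bash
python3 look.py 13
python3 - <<'E'
from h import *
c=cal('wrist'); 
for z in (112+10,): print(proj('wrist',[629.2,168.5,z],c))
cv2.imwrite('pics/top13.png',viewer.grab_frame('top')[:,:,::-1])
E
```

```text
pos [571.68 234.19 284.36] yheading 41.33 shift cm [11.44 -0.02  8.73] turn 0.003998094807425872 q6 -20.101467065157117 t 22.9
[ 0.3   1.09 -0.15]
[251.9  278.97]
```

View pics/wrist13.png

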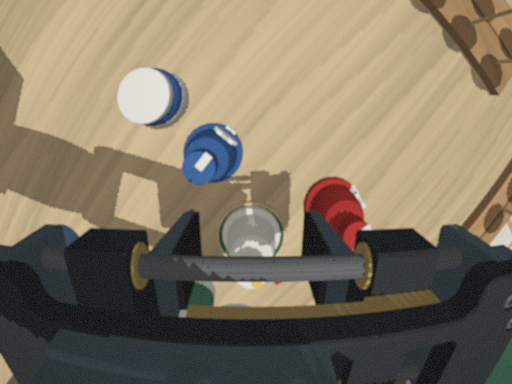

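View pics/top13.png

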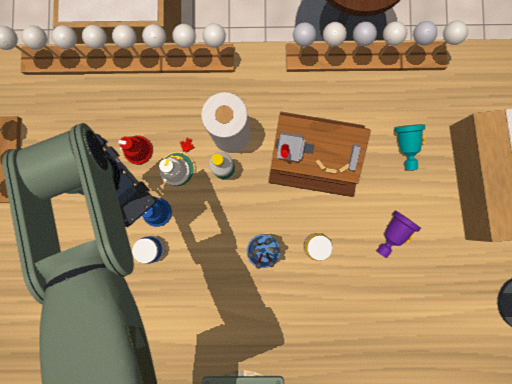

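View pics/side13.png

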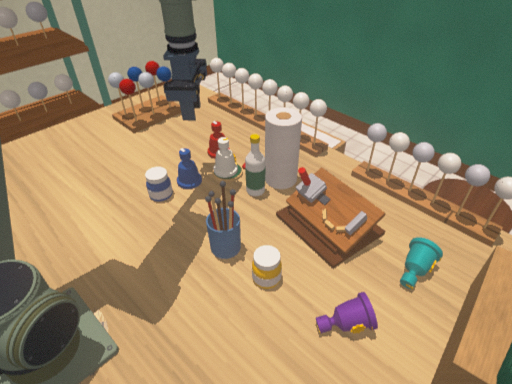

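Run:
```python
import cv2,numpy as np
a=cv2.imread('pics/top13.png')[135:195,145:215]; b=cv2.imread('pics/side13.png')[130:190,200:260]
cv2.imwrite('pics/t13z.png',cv2.resize(a,None,fx=10,fy=10,interpolation=3)); cv2.imwrite('pics/s13z.png',cv2.resize(b,None,fx=10,fy=10,interpolation=3))
```

```text
(no output)
```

View pics/t13z.png

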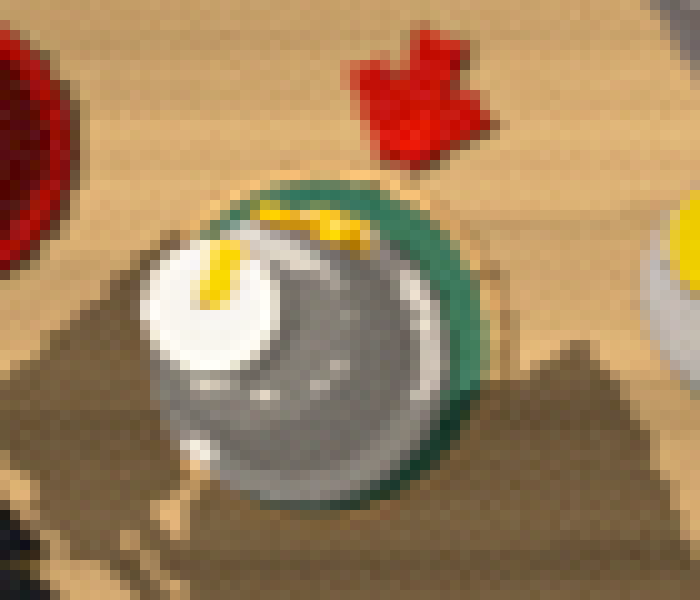

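View pics/s13z.png

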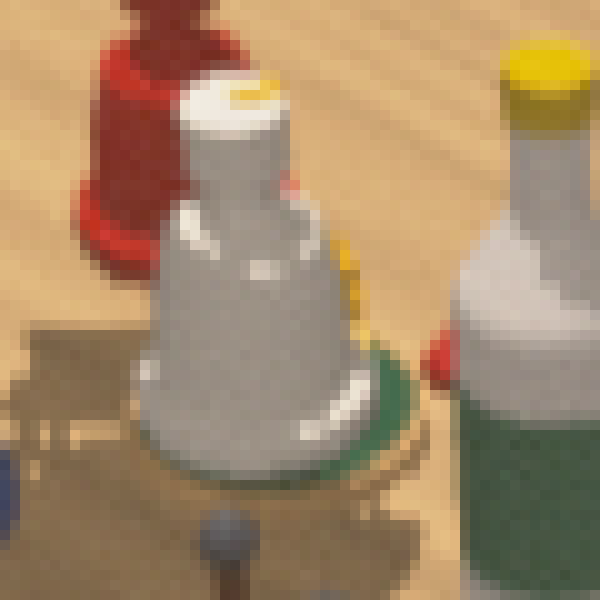

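Run:
```python
from h import *
print(tri(ray('top',165.6,165.5),ray('side',223.05,139.85)))
f=lambda U,V,z:onz('top',(U+.5)/10-.5+145,(V+.5)/10-.5+135,z)
K=f(211,308,122); print(K)
a,b=f(212,305,122),f(234,245,122); d=b-a; print('stripe',np.degrees(np.arctan2(d[1],d[0])), 'from centre', np.degrees(np.arctan2(*(b-K)[1::-1])))
# foot extents: left/right/top/bottom of foot at z~16 (outer) 
t=f(360,240,22); print('tab?',t-K,np.degrees(np.arctan2(*(t-K)[1::-1])))
s=f(295,215,48); print('star',s-K,np.degrees(np.arctan2(*(s-K)[1::-1])))
s=f(338,233,15); print('tab',s-K,np.degrees(np.arctan2(*(s-K)[1::-1])))
# foot circle fit at z=22 visible right side
P=np.array([f(U,V,20)[:2] for U,V in ((446,345),(440,390),(405,455),(350,490),(300,500),(240,490),(420,280),(390,250))])
A=np.c_[2*P,np.ones(len(P))]; x=np.linalg.lstsq(A,(P**2).sum(1),rcond=None)[0]; print('foot c',x[:2],np.sqrt(x[2]+x[:2]@x[:2]))
# stand outer edge pts z=10
hsv=cv2.cvtColor(cv2.imread('pics/top13.png'),cv2.COLOR_BGR2HSV)
```

```text
(array([625.11, 172.93, 121.  ]), [0.4, 0.4])
[625.04 172.85 122.  ]
stripe -19.71379988219253 from centre -19.63313404613513
tab? [  30.32  -16.62 -100.  ] -28.727443765056872
star [ 33.06  -4.95 -74.  ] -8.511420729281829
tab [  33.22   -9.59 -107.  ] -16.110651873845633
foot c [624.67 171.42] 36.62727748187771
```

Run:
```python
from h import *
K=np.array([625.1,172.9])
for hd in (-14,-19.5,-25):
    a=np.radians(hd); d=np.array([np.cos(a),np.sin(a)]); q=np.array([-d[1],d[0]])
    f=lambda r,w,z:[(x*10+4.5).round() for x in [proj('top',[*(K+r*d+w*q),z])-[145,135]]][0]
    print(hd,'star c',f(34,0,48),'L',f(32,15,48),'R',f(32,-15,48),'tab',f(40,0,20))
# arrow tip/tail for direction check
im=cv2.imread('pics/top0.png'); hsv=cv2.cvtColor(im,cv2.COLOR_BGR2HSV)
r=cv2.inRange(hsv,(0,150,110),(8,255,255)); r[:135]=0; r[158:]=0; r[:,:175]=0; r[:,200:]=0
p=np.array([onz('top',u,v,0)[:2] for v,u in zip(*np.nonzero(r))]); C=np.array([629.2,168.5])
w,V=np.linalg.eigh(np.cov((p-p.mean(0)).T)); print(w,V)
rel=p-C; rr=np.hypot(*rel.T); print(rr.min(),rr.max()); print('tip dir',[np.degrees(np.arctan2(*rel[rr<k].mean(0)[::-1])) for k in (56,62,70,90)])
im=cv2.imread('pics/top13.png'); h=cv2.cvtColor(im,cv2.COLOR_BGR2HSV)[135:195,145:215]
y=cv2.inRange(h,(18,140,120),(35,255,255)); n,l,s,c=cv2.connectedComponentsWithStats(y); print(s,c*10+4.5)
```

```text
-14 star c [308. 215.] L [248. 209.] R [363. 236.] tab [335. 209.]
-19.5 star c [320. 219.] L [262. 207.] R [373. 245.] tab [349. 213.]
-25 star c [332. 223.] L [275. 206.] R [382. 255.] tab [362. 218.]
[74.67 79.65] [[-0.47 -0.88]
 [-0.88  0.47]]
52.226641353187766 88.54967919392436
tip dir [np.float64(-18.94603874207091), np.float64(-18.908503020643188), np.float64(-19.82284815037459), np.float64(-19.691609678951288)]
[[   0    0   70   60 4123]
 [  67   19    3   10   24]
 [  25   20   12    6   31]
 [  44   22    1    1    1]
 [  20   24    4    7   18]
 [  49   38    1    1    1]
 [  32   52    1    1    1]
 [  34   52    1    1    1]] [[348.29 300.41]
 [686.58 238.67]
 [317.73 225.47]
 [444.5  224.5 ]
 [219.5  274.5 ]
 [494.5  384.5 ]
 [324.5  524.5 ]
 [344.5  524.5 ]]
```

Run:
```python
from h import *
go([625.1,172.9,170.5],41.2)
```

```text
pos [573.09 232.68 284.06] yheading 41.16 shift cm [11.36 -0.02  7.92] turn -0.0006811945959400646 q6 -20.100402684254256 t 23.05
```

>>> move_arm --moves '[[[0,0,4],0,0.4],[[0,0,7.9],0,0.4],[[0,0,7.9],0,0.4],[[0,0,7.9],0,0.4],[[4,0,7.9],0,0.4],[[8,0,7.9],0,0.4],[[10,0,7.9],0,0.4],[[11.35,0,7.9],0,0.4],[[11.35,0,7.9],0,0.4],[[11.35,0,7.9],0,0.4]]'

```text
time_s: 24.3
ee_pos: [624.8, 174.3, 171.9]
ee_rot: [66.9, 89.9, 18.1]
force: [-0.0, 0.1, -0.6]
gripper_width: 63.9
```

>>> move_arm --moves '[[[0,0,0],0,-1],[[0,0,0],0,-1],[[0,0,0],0,-1],[[0,0,0],0,-1],[[0,0,0],0,-1],[[0,0,0],0,-1]]' --force 8

```text
time_s: 25.05
ee_pos: [624.4, 173.9, 170.9]
ee_rot: [57.6, 90.0, 8.8]
force: [-0.2, -1.5, 2.1]
gripper_width: 31.6
```

Run:
```python
from h import *
go([629.2,168.5,170.5],41.2)
```

```text
pos [624.39 173.9  170.95] yheading 41.19 shift cm [0.04 0.01 0.72] turn -0.00012728327128921178 q6 -26.645590634426487 t 25.05
```

>>> move_arm --moves '[[[-0.3,0,0],0,-1],[[-0.6,0,0],0,-1],[[-0.6,0,0.3],0,-1],[[-0.6,0,0.6],0,-1],[[-0.6,0,0.6],0,-1],[[-0.4,0,0.6],0,-1],[[-0.2,0,0.6],0,-1],[[-0.1,0,0.6],0,-1],[[0,0,0.6],0,-1],[[0.05,0,0.6],0,-1],[[0.05,0,0.6],0,-1]]'

```text
time_s: 26.42
ee_pos: [628.3, 169.5, 170.9]
ee_rot: [73.1, 90.0, 24.3]
force: [-0.9, -0.2, 4.2]
gripper_width: 31.4
```

```bash
python3 look.py 14
```

```text
pos [628.25 169.47 170.92] yheading 41.20 shift cm [0.09 0.01 0.14] turn 0.0016793492078088657 q6 -27.116364271707173 t 26.425
[-0.94 -0.18  4.19]
```

View pics/sw14.png

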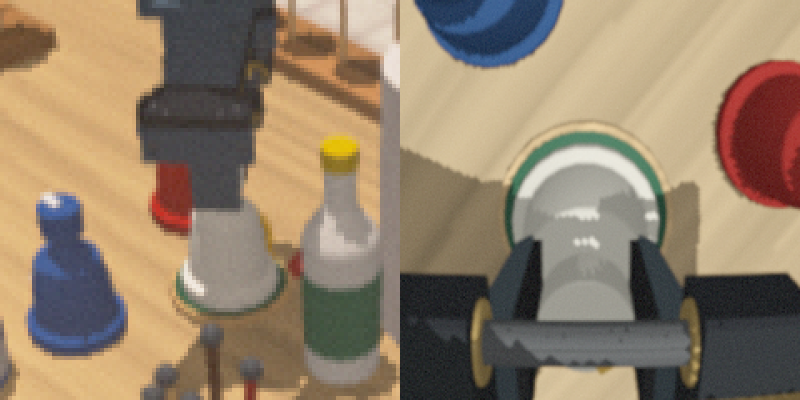

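Standing (4 N contact). Release, rise, and clear the view.

>>> move_arm --moves '[[[0,0,0],0,0.3],[[0,0,0],0,0.3],[[0,0,0],0,0.3],[[0,0,0],0,0.3],[[-3,0,0],0,0.3],[[-7,0,0],0,0.4],[[-12,0,0],0,0.4],[[-16,0,0],0,0.4],[[-16,0,-6],0,0.4],[[-16,0,-12],0,0.4],[[-16,0,-12],0,0.4],[[-16,0,-12],0,0.4]]'

```text
time_s: 28.02
ee_pos: [549.5, 259.7, 330.4]
ee_rot: [20.3, 89.9, -28.4]
force: [0.3, -1.2, 0.2]
gripper_width: 64.0
```

```bash
python3 look.py 15
python3 - <<'E'
from h import *
cv2.imwrite('pics/top15.png',viewer.grab_frame('top')[:,:,::-1])
a=cv2.imread('pics/top15.png')[135:195,145:215]; b=cv2.imread('pics/side15.png')[130:190,200:260]
cv2.imwrite('pics/t15z.png',cv2.resize(a,None,fx=10,fy=10,interpolation=3)); cv2.imwrite('pics/s15z.png',cv2.resize(b,None,fx=10,fy=10,interpolation=3))
E
```

```text
pos [549.49 259.66 330.36] yheading 41.23 shift cm [16.05 -0.02 12.1 ] turn 0.0023249937522970394 q6 -16.999035861010977 t 28.025
[ 0.29 -1.16  0.18]
```

View pics/t15z.png

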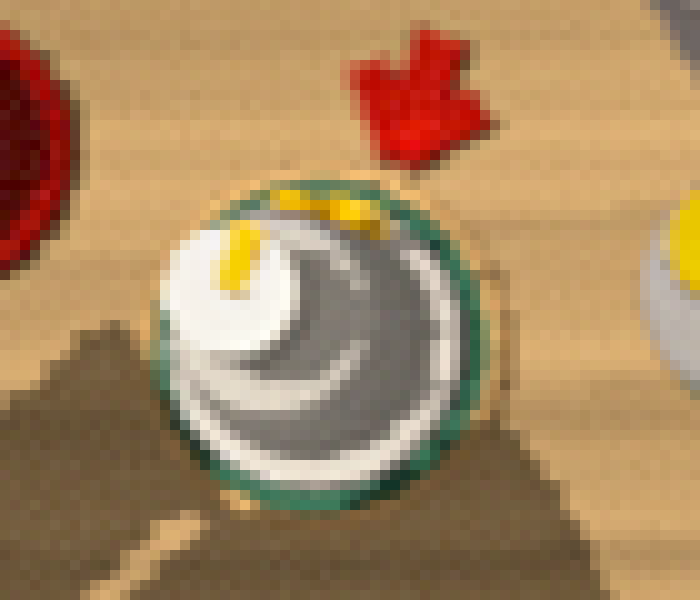

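View pics/s15z.png

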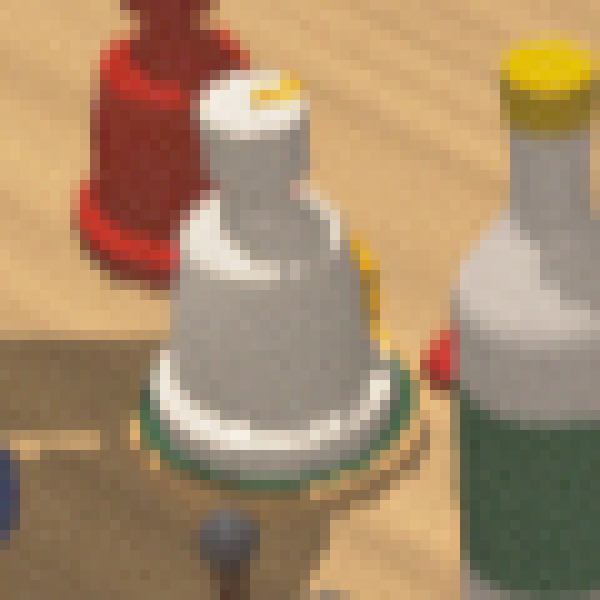

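View pics/top15.png

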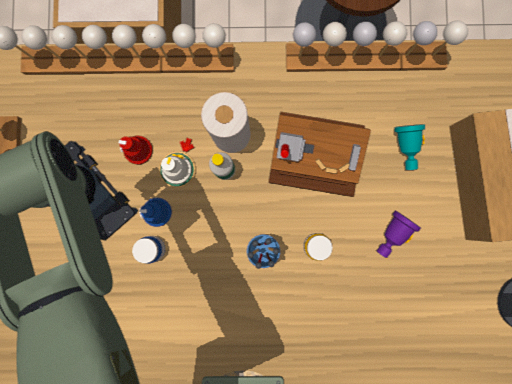

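Run:
```python
from h import *
K,r=tri(ray('top',145+229.5/10-.45,135+291/10-.45),ray('side',200+254/10-.45,130+103/10-.45)); print(K,r)
im=cv2.imread('pics/top15.png')[135:195,145:215]; h=cv2.cvtColor(im,cv2.COLOR_BGR2HSV)
w=cv2.inRange(h,(0,0,215),(180,40,255)); y=cv2.inRange(h,(18,110,120),(35,255,255))
n,l,s,c=cv2.connectedComponentsWithStats(w); i=1+s[1:,4].argmax()
n2,l2,s2,c2=cv2.connectedComponentsWithStats(y); print(s2[1:],c2[1:]*10+4.5)
for j in range(1,n2):
    if s2[j,4]>8:
        pts=np.argwhere(l2==j)[:,::-1]
        wt=None
        for z in (122,48):
            P=np.array([onz('top',145+u,135+v,z)[:2] for u,v in pts]); d=P.mean(0)-K[:2]; print(z,'centroid from K',d,np.degrees(np.arctan2(d[1],d[0])))
C=K[:2]
for hd in (-10,-15,-19.5,-24):
    a=np.radians(hd); d=np.array([np.cos(a),np.sin(a)]); q=np.array([-d[1],d[0]])
    f=lambda r,w,z:(10*(proj('top',[*(C+r*d+w*q),z])-[145,135])+4.5).round()
    print(hd,'star c',f(34,0,48),'L',f(32,15,48),'R',f(32,-15,48),'stripe',f(1,0,122),f(15,0,122))
    g=lambda r,w,z:(10*(proj('side',[*(C+r*d+w*q),z])-[200,130])+4.5).round()
    print('  side','stripe',g(1,0,122),g(15,0,122),'starR',g(32,-15,48),g(34,-8,60))
```

```text
[629.21 168.68 121.02] [0.1, 0.1]
[[  0   1   4   2   6]
 [  7   0   3   3   3]
 [ 10   0   7   3   9]
 [ 22   0   3   3   4]
 [ 26   0   3   8  11]
 [ 32   1   1   2   2]
 [ 34   0   1   1   1]
 [ 37   0   2   2   2]
 [ 17   0  34  22 112]
 [ 53   0   3   4   7]
 [ 59   1   1   1   1]
 [ 63   0   1   1   1]
 [  5   2   1   1   1]
 [ 13   3   3   5   6]
 [ 17   2   1   3   3]
 [ 20   3   1   1   1]
 [ 22   3   3   7   8]
 [ 56   3   1   1   1]
 [ 58   3   1   1   1]
 [ 61   2   5   5   9]
 [  3   4   9  10  26]
 [ 18   5   3   5   5]
 [ 24   4   1   1   1]
 [ 47   5  23  11  64]
 [ 67   5   1   1   1]
 [ 33   7   1   1   1]
 [ 12   8   1   1   1]
 [ 17   8   1   1   1]
 [ 68   9   1   1   1]
 [ 12  10   1   1   1]
 [ 17  10   1   1   1]
 [ 19  11   2   2   3]
 [ 43  10   8  10  21]
 [ 57  10   1   1   1]
 [ 12  12   6   5  12]
 [ 54  13   5   4   7]
 [ 61  12   1   1   1]
 [  8  15   2   4   6]
 [ 51  14   2   1   2]
 [ 60  14   1   1   1]
 [ 12  16   2   1   2]
 [ 30  16   4   2   5]
 [ 38  17   4   4   6]
 [ 52  16   2   1   2]
 [ 55  16   1   2   2]
 [ 58  17   8   9  27]
 [ 67  1
[... 5211 characters left out ...]
d from K [-67.28 -91.21] -126.4115185460047
48 centroid from K [-62.1  -81.81] -127.19963279851137
-10 star c [315. 197.] L [256. 195.] R [372. 214.] stripe [230. 286.] [240. 228.]
  side stripe [256.  99.] [297.  84.] starR [383. 292.] [375. 247.]
-15 star c [327. 199.] L [268. 192.] R [382. 222.] stripe [230. 286.] [246. 229.]
  side stripe [257.  99.] [299.  86.] starR [384. 297.] [378. 252.]
-19.5 star c [337. 202.] L [278. 190.] R [390. 229.] stripe [230. 286.] [250. 231.]
  side stripe [257.  99.] [301.  88.] starR [384. 303.] [379. 257.]
-24 star c [347. 206.] L [289. 190.] R [398. 237.] stripe [231. 286.] [255. 232.]
  side stripe [257.  99.] [302.  90.] starR [384. 308.] [381. 262.]
```

Run:
```python
from workcell import env
print(env.job_done())
```

```text
the job is handed in; nothing more can be done
None
```

The white bell is standing upright in the middle of the display stand with its star facing the red arrow. The jaw is fully open and the gripper has let go. I handed the job in at about 28 s of the 64 s allowed.

**What I did**
- **Jaw:** I pushed the red post with closed fingers until it stopped moving, at about 11 N. Two views then put the post 123 mm from the bell's axis, which is where it should be when fully open.
- **Lift:** I gripped the knob, lifted the bell out square to the sloping face and carried it over the varnish bottle to the stand.
- **Set down:** The bell stayed tilted in the fingers. Easing the grip to 3 N let it swing to about 12 degrees. My first attempt to lower it only slid the knob up in the pads. I then used light contact between the foot and the felt to bring it nearly upright, a few degrees off, and let go so that it settled flat.
- **Centring:** It stood 6 mm off centre, so I gripped it again, raised it about 6 mm, moved it over and lowered it until it stood (4 N), then let go.

**Last checks**
- The bell's axis is at (629.2, 168.7), against (629.2, 168.5) for the stand's centre, and its knob top is at 121 mm, where 122 mm was expected.
- The star points at −19.4 degrees and the knob stripe at −18.2 degrees, against −19.4 degrees for the arrow. The coarser foot-tab readings, taken before the final move, scattered from −16 to −29 degrees, so I did not rely on them.
- In the last top view the jaw is still open, and the red and blue bells are where they started. I checked the other objects only by eye and saw nothing moved. The highest force in the readings I took was about 12 N.

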